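# Release the flask from its ratchet holder

## Robot

A 6-joint arm with a two-finger parallel gripper is mounted at the origin on the work surface. World frame = base frame: x ahead of the robot, y to its left, z up, the work surface at z = 0. Lengths are in mm, angles in rad, forces in N, time in s.
With the tool pointing down it reaches from about 350 to 775 mm from the base axis. Payload 7.3 kg.
Tool frame: the origin (TCP) lies between the finger pads; the fingertips stand 25 mm ahead of it and the grasp point (between the pads) lies 6 mm ahead of it; z points along the fingers, y is the direction in which the jaws open and shut (so a half turn about z gives the same grasp; the last joint's range is limited). The gripper opens to 92 mm and grips with 3 to 60 N. Pads are 19 mm wide; open, the fingers measure 130 mm over their backs; the gripper's body (75 mm by 190 mm) begins 47 mm behind the grasp point.
Start: joints at [-1.306, 0.342, 1.524, -0, 1.275, -0.146], TCP at [209.679, -481.332, 222.941] pointing down, gripper open.
Joint ranges: [-2.53, 2.53], [-0.77, 2.02], [0.04, 2.7], [-1, 4.14], [0.28, 2.66], [-3.11, 3.11]. Speed limits (rad/s): [2.57, 2.57, 3.14, 3.14, 3.14, 3.14].

## Interface

Orientations are given as [roll, pitch, yaw] about the fixed x, y, z axes, in that order (R = Rz(yaw) Ry(pitch) Rx(roll)).
In Python, from plant import get_obs, capture, calibration, close_job gives the robot as it stands. The module is installed in compiled form; this text tells all that it offers.
- The arm moves only by the shell command python3 -m jog 'ROWS'. ROWS is JSON, one flat list of numbers, 5 for each row, row after row: the closure, from 0 (fully open) to 1 (shut), then the shift along the tool's x, y, z in mm, then the turn about the tool's z in degrees. In form: [fingers, tx, ty, tz, yaw, fingers, tx, ty, tz, yaw, ...]. A call has 1 to 5 rows; each row shifts and turns the pose as measured when the row begins, along the tool's axes as they then stand; what a row does not reach is not made up. A row lasts 1/10 s, in which the tool goes at most 50 mm and 8.59 degrees, less where a joint would pass 70% of its speed; a pose out of reach is approached as far as the arm can. A call is refused whole if a number of a shift passes 50 or a number of a turn 8.59, either way. A call with a gripper value outside its range is refused whole. The fingers move at their own pace and stop on an object; the grip force is fixed at half the most. Time passes only in rows, so rows that do not move let the fingers close. It gives the time, the measured TCP pose, the force and the opening at its end, in the units of the state.
- get_obs(): the state, without advancing time (a new reading comes with each control period).
- capture(name): name is "scene" or "top"; returns (picture, depth): 420x560x3 uint8, red, green, blue; 420x560 float32, mm along the optical axis (not along the pixel's ray), 0 where there is no reading.
- calibration(name): a dict with "fovy" (degrees; the focal length in pixels is half the picture's height over the tangent of half this angle, whatever the lens; pixels are square), "cx", "cy" (the principal point, pixels), "k1" (the pictures are not rectified: a ray, as slopes to the right and down, at radius r is drawn at 1 + k1 r^2 times it, then the intrinsics apply), "R" (3x3) and "t" (3): a world point X has camera coordinates R X + t. Camera axes: x right, y down, z forward; pixel columns grow to the right and rows downward; lengths in mm; the calibration is good to about 2 mm. A picture is of the moment at which its call begins. calibration takes no time and is no camera call.
- close_job(): hands the job in, once; it reports no verdict.
The state is a dict: "time": time; "joint_positions": joint angles; "dq": joint speeds; "tau": joint torques, N m; "tool_pos": TCP position; "tcp_rot": TCP orientation; "contact_force": force on the tool from outside, world axes, zero at the start; "moment": the same for the moment, N m; "grip_width": finger opening in mm.
Only numpy, scipy, OpenCV 4.12 (cv2) and the standard library are available. Lean on these libraries where they do the work, as an engineer would, in place of code of your own. Each camera call takes 0.05 s, during which the arm holds its last target.

## Task

The purple flask is clamped in one of the two ratchet holders on the bedside table (the other holds the glass jar). Swing the orange pawl of the flask's holder well up out of the teeth, then draw that holder's toothed bar back by its black post, to its stop, so that the jaw stands clear of the flask. Leave the flask standing upright where it is, and leave the jar's pawl down.

Things in the scene. Friction and masses are not known exactly. Their poses are not given: they have to be found in the camera images.
- flask_pawl_knob (a point): Centre of the orange knob on the free end of the flask holder's pawl: cylinder 22 mm across, 22 mm long, lying along y, 68 mm above the table when down. Pinch its flat ends (along y). Bar teeth below it reach 40 mm. Hinge pin (along y): 60 mm along -x and 16 mm below, so the lifted knob swings up and back. Axes, pawl down: x level from post to flask, y across, z up; they turn with the pawl.
- flask_pawl (a joint): That pawl's angle, rad: 0 = down, nose between the teeth (bar locked), grows as the knob is lifted, 1.2 = upper stop. The nose clears the teeth above 0.25. The hinge is stiff (about 1 N at the knob): the pawl stays where it is left. The cheeks carrying it are 46 mm wide overall, 64 mm tall, and end 40 mm behind the knob's centre (towards the post).
- flask_bar_post (a point): Grip point of the black upright post at the end of the flask holder's toothed bar, away from the flask: vertical cylinder 22 mm across, top 78 mm above the table; this point is on its axis, 22 mm below the top. x points level along the bar from post to flask, y across, z up; withdrawing moves the post along -x. The cheeks holding the pawl begin 30 mm beyond the post's surface on the flask's side.
- flask_bar (a joint): How far that bar is withdrawn, in m: 0 = jaw closed on the flask, 0.045 = fully back at its stop. It slides with about 2 N of friction.
- flask_mid (a point): Centre, half-way up, of the loose purple flask: 72 mm across, 155 mm tall, about 0.45 kg, z up. It stands on the holder's 12 mm base, 215 mm from the post's axis with the bar in. The glass jar in the other, identical holder is 72 mm across and 118 mm tall.
- jar_pawl (a joint): Angle in rad of the pawl of the other holder, the one with the jar: 0 = down in the teeth. Leave it down.
Not all that is in view belongs to the job. Of the things like the part that bears flask_mid, leave any that is green or red; of the rest the larger one is meant.

How it is judged (in metres and radians):
On the way, in this order (a step that is already met when the one before it is completed fails the run):
1. the flask holder's pawl is swung up clear of the teeth, its bar still in (value of joint flask_pawl above 0.3 rad and value of joint flask_bar below 0.01 m), for 0.2 s.
2. the flask holder's bar is withdrawn (value of joint flask_bar above 0.035 m), for 0.2 s.
At the end, for the whole second after the job is handed in: The flask holder's bar is withdrawn at least 35 mm of its 45 mm and at rest; the flask stands upright (within 0.15 rad) within 20 mm of where it stood; the jar's pawl is down (below 0.2 rad) (value of joint flask_bar above 0.035 m and velocity of joint flask_bar between -0.01 and 0.01 m/s and distance of flask_mid from where it was at the start of the episode below 0.02 m and angle between flask_mid's own z axis and vertical below 0.15 rad and value of joint jar_pawl below 0.2 rad); the robot touches nothing.
It fails at once if the flask is tipped (over 0.3 rad) or shoved more than 30 mm (angle between flask_mid's own z axis and vertical above 0.3 rad or distance of flask_mid from where it was at the start of the episode above 0.03 m).
It fails at once if the jar holder's pawl is lifted (over 0.2 rad) (value of joint jar_pawl above 0.2 rad).
It also fails if it takes over 40 s, if anything falls off the work surface, if the arm or the gripper's body presses on something with over 40 N, if the wrist force passes 120 N, or if a joint passes its speed limit or range.

## Working session

There is one attempt and no reset: what is moved stays moved. The work goes in short steps, Python scripts to look and compute and a shell command to move; the robot and the scene stay as the last step left them, time stands still between calls to the robot, and variables do not carry over. Pictures are saved under pics/ and viewed, and the job is handed in when it is done.

```bash
mkdir -p pics; cat > h.py <<'E'
import numpy as np, cv2
from plant import get_obs, capture, calibration
def K(n,shape=(420,560)):
    c=calibration(n); f=shape[0]/2/np.tan(np.radians(c['fovy'])/2)
    return c,f
def cloud(n,d):
    c,f=K(n); h,w=d.shape
    v,u=np.mgrid[0:h,0:w].astype(float)
    xd=(u-c['cx'])/f; yd=(v-c['cy'])/f
    x,y=xd.copy(),yd.copy()
    for _ in range(30):
        s=1+c['k1']*(x*x+y*y); x=xd/s;y=yd/s
    P=np.stack([x*d,y*d,d],-1)
    R=np.array(c['R']);t=np.array(c['t'])
    W=(P-t)@R
    W[d<=0]=np.nan
    return W
def proj(n,X):
    c,f=K(n);p=np.array(c['R'])@np.array(X,float)+np.array(c['t'])
    x,y=p[0]/p[2],p[1]/p[2];s=1+c['k1']*(x*x+y*y)
    return f*x*s+c['cx'],f*y*s+c['cy']
E
python3 - <<'E'
from h import *
for n in('scene','top'):
    p,d=capture(n); cv2.imwrite(f'pics/{n}0.png',p[...,::-1]); np.savez(f'{n}0.npz',p=p,d=d)
o=get_obs(); print(o)
E
```

```text
{'time': 0.1, 'joint_positions': array([-1.30599785e+00,  3.42647430e-01,  1.52489824e+00,  4.78099990e-06,
        1.27537716e+00, -1.45972689e-01]), 'dq': array([ 2.15246831e-03, -2.33579765e-03, -2.08397775e-03, -1.46096513e-05,
       -5.11391310e-04, -1.20226605e-03]), 'tau': array([ 1.43071928e-03, -4.32004452e+01, -2.44694549e+01,  7.18608429e-02,
        5.26282412e-02, -4.81421068e-05]), 'tool_pos': array([ 209.58342567, -480.97009646,  222.32548494]), 'tcp_rot': array([-3.14027729e+00, -1.98003137e-04,  4.10769636e-01]), 'contact_force': array([ 0.68554569, -0.1074539 , -0.4789316 ]), 'moment': array([ 0.04469139, -0.00355782,  0.02498149]), 'grip_width': 92.17916018301038}
```

View pics/scene0.png

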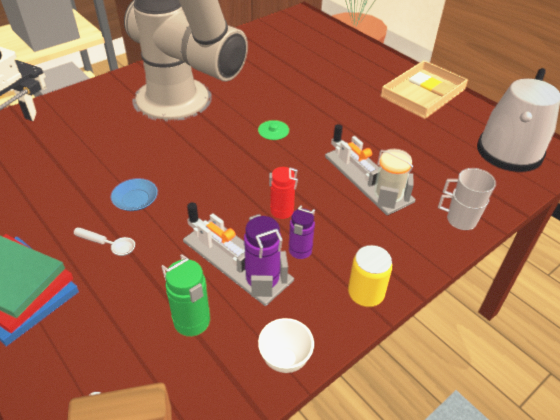

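View pics/top0.png

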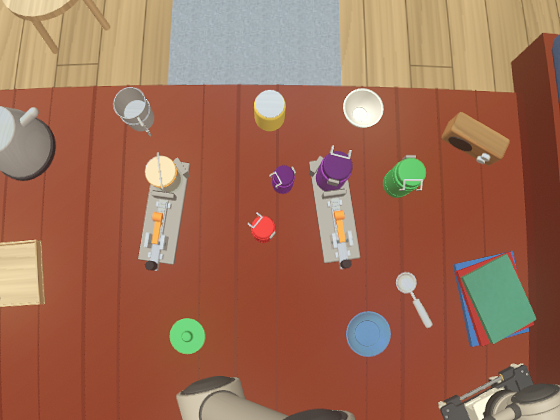

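The flask holder is in the top view with its post at about (345,263), orange knob at about (338,212) and flask at about (335,172). The jar holder is the left one. Next I'll measure the parts.

```bash
python3 - <<'E'
from h import *
z=np.load('top0.npz');p,d=z['p'],z['d'];W=cloud('top',d)
hsv=cv2.cvtColor(p,cv2.COLOR_RGB2HSV)
cv2.imwrite('pics/crop_top.png',cv2.resize(p[140:280,290:430,::-1],(560,560),interpolation=cv2.INTER_CUBIC))
roi=np.zeros(d.shape,bool);roi[140:280,300:370]=1
org=roi&(hsv[...,0]>8)&(hsv[...,0]<20)&(hsv[...,1]>180)&(hsv[...,2]>150)
blk=roi&(hsv[...,2]<60)&(W[...,2]>20)
pur=roi&(hsv[...,0]>125)&(hsv[...,0]<150)&(hsv[...,1]>100)
for nm,m in(('org',org),('blk',blk),('pur',pur)):
    P=W[m];P=P[~np.isnan(P[:,0])];print(nm,len(P),P.mean(0),P.min(0),P.max(0))
    if nm=='blk':
        t=P[P[:,2]>70];print(len(t),t.mean(0),t.min(0),t.max(0))
    if nm=='org': print(np.round(P[np.argsort(P[:,1])][::4],0))
    if nm=='pur':
        for a in range(20,190,20):
            q=P[(P[:,2]>a)&(P[:,2]<a+20)]
            if len(q):print(a,len(q),q.mean(0),q.min(0),q.max(0))
z=np.load('scene0.npz');p,d=z['p'],z['d'];W=cloud('scene',d)
cv2.imwrite('pics/crop_sc.png',cv2.resize(p[190:310,170:310,::-1],(700,600),interpolation=cv2.INTER_CUBIC))
hsv=cv2.cvtColor(p,cv2.COLOR_RGB2HSV)
roi=np.zeros(d.shape,bool);roi[195:300,180:290]=1
org=roi&(hsv[...,0]>8)&(hsv[...,0]<20)&(hsv[...,1]>180)&(hsv[...,2]>150)
blk=roi&(hsv[...,2]<60)&(W[...,2]>20)
pur=roi&(hsv[...,0]>125)&(hsv[...,0]<150)&(hsv[...,1]>100)
for nm,m in(('org',org),('blk',blk),('pur',pur)):
    P=W[m];P=P[~np.isnan(P[:,0])];print(nm,len(P),P.mean(0),P.min(0),P.max(0))
    if nm=='org': print(np.round(P[np.argsort(P[:,1])][::8],0))
E
```

```text
org 5 [ 598.55709303 -213.9742726    70.49455247] [ 585.65153959 -219.09103691   55.29476084] [ 607.39390997 -212.06068345   79.18044924]
[[ 586. -219.   55.]
 [ 602. -212.   75.]]<stdin>:10: RuntimeWarning: Mean of empty slice.
  ret = um.true_divide(
Traceback (most recent call last):
ValueError: zero-size array to reduction operation minimum which has no identity
```

View pics/crop_top.png

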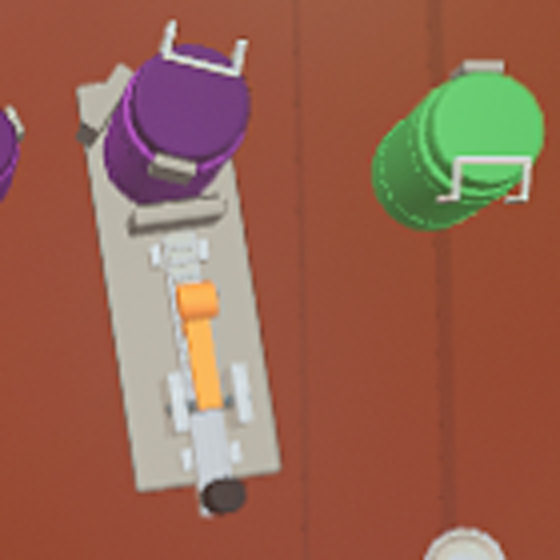

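In the crop, the knob is at about (197,300), or full-image (339,215). The post is at (222,495), or (345.5,264). The flask stands against the grey V-blocks. I'll fix the colour thresholds.

```bash
python3 - <<'E'
from h import *
for n,r in(('top',(140,280,300,370)),('scene',(190,310,170,310))):
    z=np.load(n+'0.npz');p,d=z['p'],z['d'];W=cloud(n,d)
    hsv=cv2.cvtColor(p,cv2.COLOR_RGB2HSV)
    if n=='scene': cv2.imwrite('pics/crop_sc.png',cv2.resize(p[190:310,170:310,::-1],(700,600),interpolation=cv2.INTER_CUBIC))
    roi=np.zeros(d.shape,bool);roi[r[0]:r[1],r[2]:r[3]]=1
    H,S,V=[hsv[...,i].astype(int) for i in range(3)]
    org=roi&(H>8)&(H<22)&(S>140)&(V>200)
    blk=roi&(V<85)&(S<140)
    pur=roi&(H>125)&(H<155)&(S>100)
    print(n,'nan frac',np.isnan(W[...,0]).mean())
    for nm,m in(('org',org),('blk',blk),('pur',pur)):
        P=W[m];print(nm,m.sum());P=P[~np.isnan(P[:,0])]
        if not len(P): continue
        for a in range(0,190,10):
            q=P[(P[:,2]>a)&(P[:,2]<a+10)]
            if len(q):print('  z',a,len(q),np.round(q.mean(0)),np.round(q.min(0)),np.round(q.max(0)))
E
```

```text
top nan frac 0.0039880952380952385
org 208
  z 50 92 [ 564. -229.   57.] [ 540. -238.   52.] [ 590. -219.   60.]
  z 60 35 [ 571. -227.   62.] [ 540. -237.   60.] [ 601. -213.   68.]
  z 70 67 [ 600. -223.   76.] [ 588. -233.   71.] [ 610. -212.   80.]
  z 80 12 [ 603. -225.   81.] [ 597. -233.   80.] [ 606. -214.   83.]
blk 71
  z 30 2 [ 572. -216.   37.] [ 480. -235.   35.] [ 665. -198.   39.]
  z 40 2 [ 578. -208.   40.] [ 482. -232.   40.] [ 675. -183.   40.]
  z 50 7 [ 485. -232.   54.] [ 479. -235.   50.] [ 491. -230.   58.]
  z 60 3 [ 486. -232.   68.] [ 479. -235.   66.] [ 493. -231.   69.]
  z 70 23 [ 487. -239.   77.] [ 478. -248.   70.] [ 495. -230.   80.]
  z 80 15 [ 487. -241.   82.] [ 478. -248.   80.] [ 494. -233.   85.]
  z 150 5 [ 682. -183.  157.] [ 676. -187.  155.] [ 689. -178.  159.]
  z 160 13 [ 677. -192.  164.] [ 668. -217.  160.] [ 693. -178.  168.]
pur 899
  z 20 4 [ 692. -176.   27.] [ 682. -179.   25.] [ 707. -174.   29.]
  z 30 13 [ 678. -184.   34.] [ 665. -198.   31.] [ 699. -174.   39.]
  z 40 12 [ 682. -181.   46.] [ 666. -197.   40.] [ 701. -173.   5
[... 2706 characters left out ...]
 z 80 149 [ 717. -195.   85.] [ 674. -247.   80.] [737. -92.  90.]
  z 90 144 [ 718. -194.   95.] [ 678. -248.   90.] [737. -93. 100.]
  z 100 183 [ 713. -181.  106.] [ 668. -247.  100.] [737. -78. 110.]
  z 110 271 [ 703. -146.  113.] [ 668. -247.  110.] [737. -78. 120.]
  z 120 97 [ 721. -231.  125.] [ 690. -247.  120.] [ 738. -200.  130.]
  z 130 117 [ 723. -229.  136.] [ 689. -248.  130.] [ 739. -196.  140.]
  z 140 129 [ 720. -226.  144.] [ 684. -247.  140.] [ 736. -191.  150.]
  z 150 93 [ 720. -227.  155.] [ 685. -245.  150.] [ 734. -195.  160.]
  z 160 574 [ 701. -213.  166.] [ 670. -245.  160.] [ 734. -181.  170.]
  z 170 6 [ 709. -208.  171.] [ 697. -228.  170.] [ 726. -195.  171.]
```

```bash
python3 - <<'E'
from h import *
z=np.load('top0.npz');W=cloud('top',z['d'])
# base outline at z=12: points
r=W[140:280,290:370].reshape(-1,3);hs=cv2.cvtColor(z['p'],cv2.COLOR_RGB2HSV)[140:280,290:370].reshape(-1,3)
m=(hs[:,1]<80)&(r[:,2]>6)&(r[:,2]<18)
q=r[m][:,:2].astype(np.float32);print(len(q),cv2.minAreaRect(q))
print(cv2.boxPoints(cv2.minAreaRect(q)))
for n in('top','scene'):
    c=calibration(n);R=np.array(c['R']);print(n,-R.T@np.array(c['t']))
E
```

```text
1650 ((623.5048217773438, -220.55001831054688), (253.97727966308594, 90.87313079833984), 8.238055229187012)
[[ 491.3161  -193.77805]
 [ 504.33698 -283.71347]
 [ 755.69354 -247.32199]
 [ 742.67267 -157.38657]]
top [ 443.07252791  -55.58256365 1329.91189007]
scene [1241.75187751 -636.34427429  921.59246112]
```

View pics/crop_sc.png

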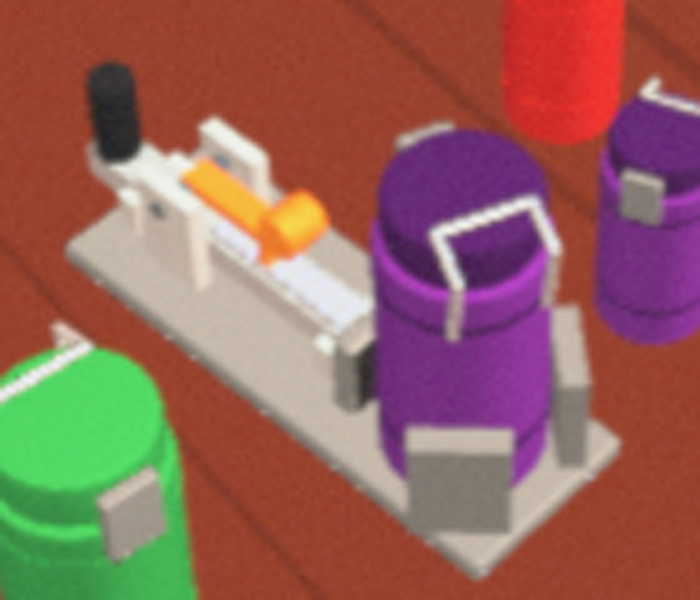

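```bash
cat > need.py <<'E'
import sys,numpy as np
from plant import get_obs
from scipy.spatial.transform import Rotation as Ro
o=get_obs();R=Ro.from_euler('xyz',o['tcp_rot'])
yaw=np.radians(8.24);u=np.array([np.cos(yaw),np.sin(yaw),0]);post=np.array([488.5,-240.5,0])
# target in holder frame: along, across, TCP z
a,b,z=map(float,sys.argv[1:4])
T=post+a*u+b*np.array([-u[1],u[0],0])+[0,0,z]
print('t',o['time'],'target',T.round(1),'tcp',o['tool_pos'].round(1),'rot',o['tcp_rot'].round(3),'F',o['contact_force'].round(1),'w',round(float(o['grip_width']),1))
q=o['tool_pos']-post; print('holder xy',round(float(q@u),1),round(float(q@np.array([-u[1],u[0],0])),1))
print('tool shift',R.inv().apply(T-o['tool_pos']).round(1),'turn deg',np.degrees(o['tcp_rot'][2]-yaw).round(2))
E
python3 -m jog '[0,0,0,0,7.65,0,0,0,0,7.65,0,0,0,0,0]'; python3 need.py 114.5 0 222
```

```text
time: 0.4
tool_pos: [209.4, -480.2, 221.0]
tcp_rot: [-3.137, 0.001, 0.135]
contact_force: [-0.2, -0.0, 1.1]
grip_width: 92.0
t 0.4 target [ 601.8 -224.1  222. ] tcp [ 209.4 -480.2  221. ] rot [-3.137e+00  1.000e-03  1.350e-01] F [-0.2 -0.   1.1] w 92.0
holder xy -310.6 -197.2
tool shift [ 4.234e+02 -2.008e+02 -4.000e-01] turn deg -0.48
```

```bash
python3 -m jog '[0,42,-20,0,-0.5,0,42,-20,0,0,0,42,-20,0,0,0,42,-20,0,0,0,42,-20,0,0]'; python3 -m jog '[0,42,-20,0,0,0,42,-20,0,0,0,42,-20,0,0,0,42,-20,0,0,0,30,-15,0,0]';python3 need.py 114.5 0 222
```

```text
time: 0.9
tool_pos: [403.5, -350.1, 219.6]
tcp_rot: [-3.136, 0.003, 0.152]
contact_force: [0.8, -0.8, -0.3]
grip_width: 91.9
time: 1.4
tool_pos: [591.2, -216.9, 218.3]
tcp_rot: [-3.135, 0.004, 0.174]
contact_force: [-0.3, -1.0, 0.3]
grip_width: 92.0
t 1.4 target [ 601.8 -224.1  222. ] tcp [ 591.2 -216.9  218.3] rot [-3.135  0.004  0.174] F [-0.3 -1.   0.3] w 92.0
holder xy 105.0 8.7
tool shift [ 9.2  8.9 -3.8] turn deg 1.71
```

```bash
python3 -m jog '[0,9,9,40,1.7,0,0,0,40,0,0,0,0,0,0]'; python3 need.py 114.5 0 76
python3 - <<'E'
from h import *
for n in('scene','top'):
    p,d=capture(n); cv2.imwrite(f'pics/{n}1.png',cv2.resize(p[120:300,170:370,::-1],(660,594),interpolation=cv2.INTER_CUBIC))
E
```

```text
time: 1.7
tool_pos: [606.3, -218.7, 135.7]
tcp_rot: [-3.136, 0.001, 0.162]
contact_force: [-0.7, 0.9, -0.9]
grip_width: 92.2
t 1.7 target [ 601.8 -224.1   76. ] tcp [ 606.3 -218.7  135.7] rot [-3.136e+00  1.000e-03  1.620e-01] F [-0.7  0.9 -0.9] w 92.2
holder xy 119.7 4.7
tool shift [-5.2  5.  59.7] turn deg 1.07
```

View pics/scene1.png

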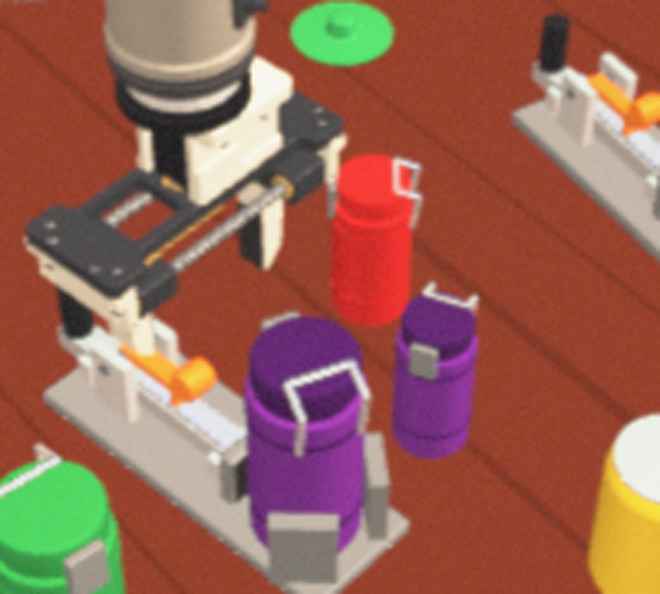

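The gripper is over the knob, with its wide body reaching towards the red flask. I'll check that clearance before going down.

```bash
python3 - <<'E'
from h import *
for n in('top','scene'):
    z=np.load(n+'0.npz');W=cloud(n,z['d']).reshape(-1,3)
    m=(W[:,2]>60)&(W[:,0]>380)&(W[:,0]<660)&(W[:,1]>-380)&(W[:,1]<0)
    P=W[m];h=cv2.cvtColor(z['p'],cv2.COLOR_RGB2HSV).reshape(-1,3)[m]
    r=P[((h[:,0]<5)|(h[:,0]>175))&(h[:,1]>150)];print('red',len(r),np.percentile(r,[2,98],axis=0).round())
    g=P[(h[:,0]>50)&(h[:,0]<75)];print('green',len(g),np.percentile(g,[2,98],axis=0).round() if len(g) else '')
E
```

```text
red 423 [[540. -69.  86.]
 [589. -22. 125.]]
green 75 [[ 550. -380.   61.]
 [ 659. -248.  154.]]
red 668 [[549. -75.  62.]
 [596. -29. 122.]]
green 3 [[ 505. -379.   71.]
 [ 660. -250.  154.]]
```

```bash
python3 -m jog '[0,-5,5,30,1.1,0,0,0,12,0,0,0,0,0,0]'; python3 need.py 114.5 0 76
```

```text
time: 2.1
tool_pos: [608.0, -229.2, 106.8]
tcp_rot: [3.135, -0.016, 0.143]
contact_force: [-0.3, 0.1, 0.1]
grip_width: 91.7
t 2.1 target [ 601.8 -224.1   76. ] tcp [ 608.  -229.2  106.8] rot [ 3.135 -0.016  0.143] F [-0.3  0.1  0.1] w 91.7
holder xy 119.8 -5.9
tool shift [-5.9 -6.1 30.7] turn deg -0.05
```

```bash
python3 -m jog '[0,0,0,0,0,0,0,0,0,0]'; python3 need.py 114.5 0 76;python3 -c "
from plant import get_obs
for _ in range(2):
  o=get_obs();print(o['tool_pos'],o['joint_positions'],o['dq'],o['tau'])"
```

```text
time: 2.3
tool_pos: [609.4, -230.1, 110.7]
tcp_rot: [3.132, -0.021, 0.144]
contact_force: [-1.2, 0.5, -0.1]
grip_width: 91.7
t 2.3 target [ 601.8 -224.1   76. ] tcp [ 609.4 -230.1  110.7] rot [ 3.132 -0.021  0.144] F [-1.2  0.5 -0.1] w 91.7
holder xy 121.1 -7.1
tool shift [-7.3 -7.4 34.5] turn deg -0.01
[ 609.38636018 -230.13909981  110.73441523] [-0.48069622  0.65555873  1.31820778  0.00450209  1.145452    0.94472403] [ 0.00086835 -0.01723022 -0.02017482  0.00059491  0.01216687 -0.00264132] [-9.17719281e-02 -5.68233311e+01 -2.31242126e+01  8.10899958e-02
 -1.56936524e-01 -1.53177343e-04]
[ 609.38636018 -230.13909981  110.73441523] [-0.48069622  0.65555873  1.31820778  0.00450209  1.145452    0.94472403] [ 0.00086835 -0.01723022 -0.02017482  0.00059491  0.01216687 -0.00264132] [-9.17719281e-02 -5.68233311e+01 -2.31242126e+01  8.10899958e-02
 -1.56936524e-01 -1.53177343e-04]
```

```bash
python3 - <<'E'
from h import *
p,d=capture('scene'); cv2.imwrite('pics/scene2.png',cv2.resize(p[60:300,150:400,::-1],(625,600),interpolation=cv2.INTER_CUBIC))
p,d=capture('top'); cv2.imwrite('pics/top2.png',cv2.resize(p[120:360,230:480,::-1],(625,600),interpolation=cv2.INTER_CUBIC))
E
python3 need.py 114.5 0 76
```

```text
t 2.4 target [ 601.8 -224.1   76. ] tcp [ 609.4 -230.1  110.6] rot [ 3.132 -0.021  0.144] F [-0.1  0.1  0.3] w 91.5
holder xy 121.2 -7.0
tool shift [-7.4 -7.4 34.3] turn deg -0.01
```

View pics/scene2.png

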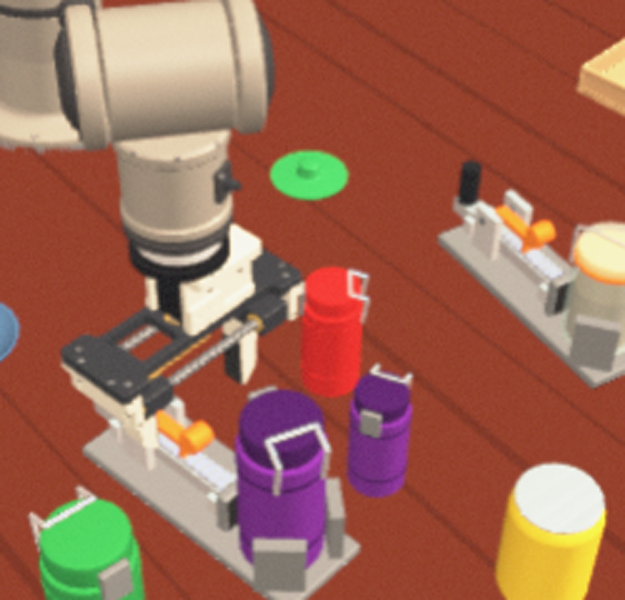

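View pics/top2.png

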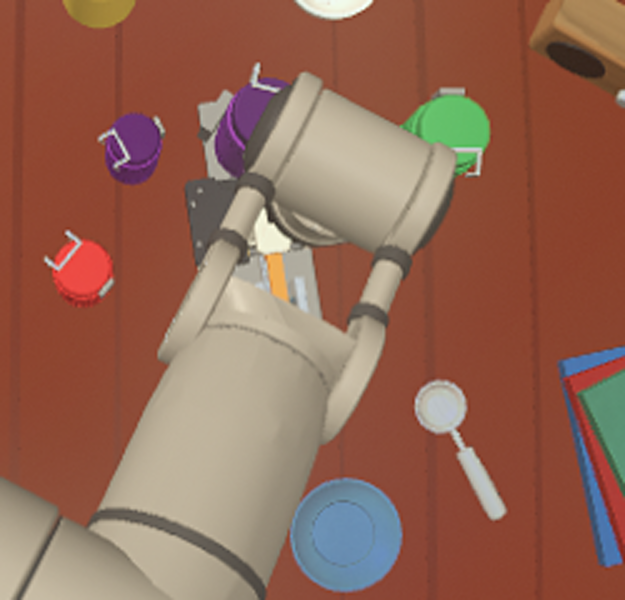

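No contact is visible, so the arm was probably rebounding after the fast row. I'll continue in smaller steps.

```bash
python3 -m jog '[0,-7,-7,4,0]'; python3 need.py 114.5 0 76;  python3 -m jog '[0,0,0,6,0]'; python3 need.py 114.5 0 76
```

```text
time: 2.5
tool_pos: [602.7, -224.9, 107.6]
tcp_rot: [3.13, -0.023, 0.144]
contact_force: [-0.8, 0.8, -0.5]
grip_width: 91.8
t 2.5 target [ 601.8 -224.1   76. ] tcp [ 602.7 -224.9  107.6] rot [ 3.13  -0.023  0.144] F [-0.8  0.8 -0.5] w 91.8
holder xy 115.2 -0.9
tool shift [-1.5 -1.3 31.5] turn deg -0.02
time: 2.6
tool_pos: [602.8, -224.5, 102.4]
tcp_rot: [3.129, -0.024, 0.144]
contact_force: [-0.2, 1.0, -0.1]
grip_width: 92.1
t 2.6 target [ 601.8 -224.1   76. ] tcp [ 602.8 -224.5  102.4] rot [ 3.129 -0.024  0.144] F [-0.2  1.  -0.1] w 92.1
holder xy 115.4 -0.6
tool shift [-1.5 -0.9 26.4] turn deg 0.02
```

```bash
python3 -m jog '[0,-1,-1,8,0,0,0,0,8,0,0,0,0,8,0]'; python3 need.py 114.5 0 76; python3 -m jog '[0,0,0,0,0]'; python3 need.py 114.5 0 76
```

```text
time: 2.9
tool_pos: [603.3, -224.3, 77.6]
tcp_rot: [3.128, -0.026, 0.145]
contact_force: [0.1, 0.6, -0.5]
grip_width: 91.9
t 2.9 target [ 601.8 -224.1   76. ] tcp [ 603.3 -224.3   77.6] rot [ 3.128 -0.026  0.145] F [ 0.1  0.6 -0.5] w 91.9
holder xy 115.9 -0.4
tool shift [-1.5 -0.5  1.6] turn deg 0.04
time: 3.0
tool_pos: [602.6, -224.0, 75.8]
tcp_rot: [3.13, -0.024, 0.144]
contact_force: [0.3, 0.6, -0.9]
grip_width: 91.6
t 3.0 target [ 601.8 -224.1   76. ] tcp [ 602.6 -224.    75.8] rot [ 3.13  -0.024  0.144] F [ 0.3  0.6 -0.9] w 91.6
holder xy 115.3 -0.1
tool shift [-0.8 -0.1 -0.3] turn deg 0.03
```

Now close the fingers on the knob.

```bash
python3 -m jog '[1,0,0,0,0,1,0,0,0,0,1,0,0,0,0,1,0,0,0,0,1,0,0,0,0]'; python3 -m jog '[1,0,0,0,0,1,0,0,0,0,1,0,0,0,0]'; python3 need.py 114.5 0 75
python3 - <<'E'
from h import *
p,d=capture('scene'); cv2.imwrite('pics/scene3.png',cv2.resize(p[120:300,150:330,::-1],(600,600),interpolation=cv2.INTER_CUBIC))
E
```

```text
time: 3.5
tool_pos: [603.1, -224.4, 75.9]
tcp_rot: [3.129, -0.024, 0.144]
contact_force: [0.7, -0.7, -0.3]
grip_width: 56.4
time: 3.8
tool_pos: [603.3, -224.5, 76.4]
tcp_rot: [3.129, -0.025, 0.144]
contact_force: [0.1, 0.3, 0.5]
grip_width: 32.2
t 3.8 target [ 601.8 -224.1   75. ] tcp [ 603.3 -224.5   76.4] rot [ 3.129 -0.025  0.144] F [0.1 0.3 0.5] w 32.2
holder xy 115.9 -0.7
tool shift [-1.4 -0.7  1.4] turn deg 0.03
```

View pics/scene3.png

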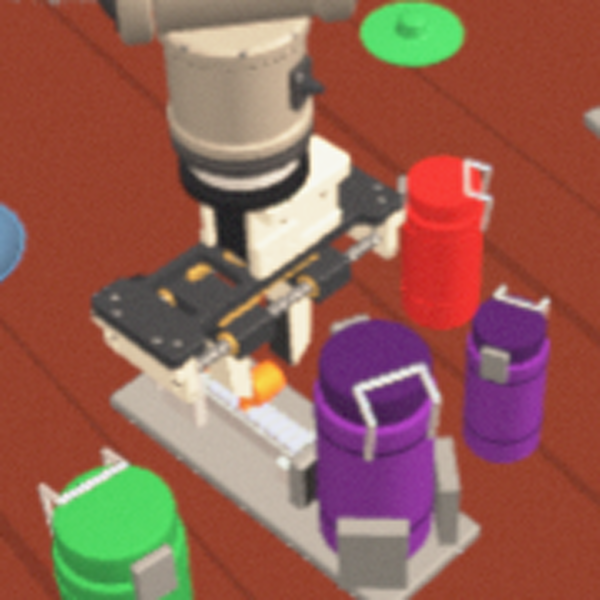

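The knob at (268,380) sits between the finger ends at (235,385) and (295,340). I'll finish closing.

```bash
python3 -m jog '[1,0,0,0,0,1,0,0,0,0,1,0,0,0,0,1,0,0,0,0,1,0,0,0,0]'; python3 need.py 114.5 0 75
```

```text
time: 4.35
tool_pos: [603.3, -224.5, 76.3]
tcp_rot: [3.129, -0.025, 0.144]
contact_force: [-0.4, 0.0, -1.0]
grip_width: 0.4
t 4.35 target [ 601.8 -224.1   75. ] tcp [ 603.3 -224.5   76.3] rot [ 3.129 -0.025  0.144] F [-0.4  0.  -1. ] w 0.4
holder xy 115.9 -0.6
tool shift [-1.4 -0.6  1.3] turn deg 0.03
```

The fingers shut to 0.4 mm, so they missed the knob. I'll look again.

```bash
python3 - <<'E'
from h import *
p,d=capture('scene'); cv2.imwrite('pics/scene4.png',cv2.resize(p[190:290,180:280,::-1],(600,600),interpolation=cv2.INTER_CUBIC))
np.savez('scene4.npz',p=p,d=d)
for X in ([603.3,-224.5,76.3],[603.3,-224.5,51],[602,-224,68]): print(X,proj('scene',X),[(a-b)*6 for a,b in zip(proj('scene',X),(180,190))])
print(get_obs()['joint_positions'])
E
```

```text
[603.3, -224.5, 76.3] (np.float64(228.17747302861787), np.float64(232.60485291931323)) [np.float64(289.0648381717072), np.float64(255.6291175158794)]
[603.3, -224.5, 51] (np.float64(228.7263308662625), np.float64(240.48701860648106)) [np.float64(292.3579851975749), np.float64(302.92211163888635)]
[602, -224, 68] (np.float64(228.19182241904372), np.float64(234.7485776677322)) [np.float64(289.1509345142623), np.float64(268.49146600639324)]
[-0.47726564  0.67662144  1.38358477  0.00460528  1.0539838   0.94714087]
```

View pics/scene4.png

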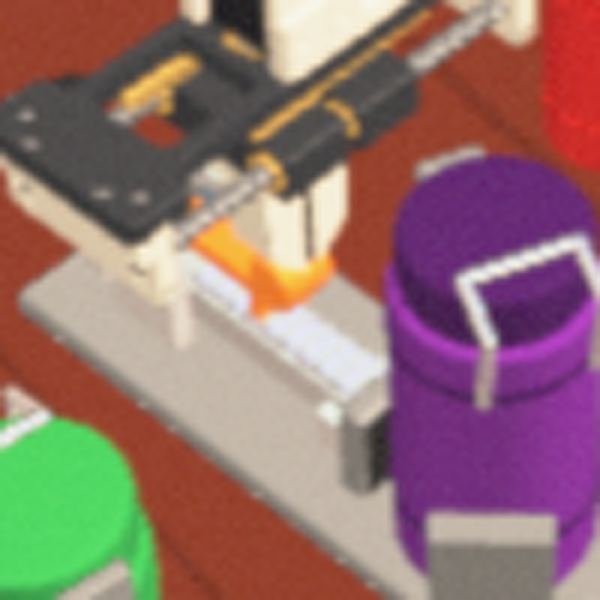

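```bash
python3 - <<'E'
from h import *
z=np.load('scene4.npz');W=cloud('scene',z['d'])
for u,v in [(231,222),(231,226),(231,230),(230,232),(233,230),(235,226),(236,230),(228,228),(227,230),(229,236),(232,235)]:
    print(u,v,z['p'][v,u],W[v,u].round(0))
z0=np.load('scene0.npz');
E
```

```text
231 222 [168 152 132] [ 612. -221.  114.]
231 226 [158 141 122] [ 609. -220.   99.]
231 230 [164 148 129] [ 612. -223.   90.]
230 232 [231 217 185] [ 613. -226.   88.]
233 230 [241 231 204] [ 613. -218.   88.]
235 226 [244 237 215] [ 610. -211.   94.]
236 230 [159  78  58] [ 551. -169.    0.]
228 228 [245 238 216] [ 613. -231.  103.]
227 230 [245 238 216] [ 614. -234.  100.]
229 236 [247 193  68] [ 610. -227.   74.]
232 235 [247 181  60] [ 611. -220.   72.]
```

The finger tips lie about 30 mm higher than the reported pose implies. I'll compare the height of the gripper plate with the reported TCP height at the start and now.

```bash
python3 - <<'E'
from h import *
z=np.load('top0.npz');W=cloud('top',z['d']);
a=W[360:420,430:560].reshape(-1,3);c=z['p'][360:420,430:560].reshape(-1,3)
m=(a[:,2]>200)&(np.hypot(a[:,0]-209,a[:,1]+481)<110)
print('start zs',np.histogram(a[m][:,2],bins=range(200,420,10)))
dk=m&(c.max(1)<80);print('dark plate',np.percentile(a[dk][:,2],[10,25,50,75,90]))
p,d=capture('top');W=cloud('top',d).reshape(-1,3);c=p.reshape(-1,3)
cv2.imwrite('pics/top5.png',cv2.resize(p[120:300,250:430,::-1],(600,600)))
m=(W[:,2]>60)&(W[:,2]<260)&(np.hypot(W[:,0]-603,W[:,1]+224)<110)
dk=m&(c.max(1)<80);print('now dark',np.percentile(W[dk][:,2],[10,25,50,75,90]),dk.sum())
z=np.load('scene4.npz');W=cloud('scene',z['d']).reshape(-1,3);c=z['p'].reshape(-1,3)
m=(W[:,2]>60)&(W[:,2]<260)&(np.hypot(W[:,0]-603,W[:,1]+224)<110)
dk=m&(c.max(1)<80);print('now scene dark',np.histogram(W[dk][:,2],bins=range(60,260,10)))
o=get_obs();print(o['tool_pos'],o['tcp_rot'])
E
```

```text
start zs (array([  0,   0,   2,  15,  14,   1,   3,   8,   3,  26, 198, 375, 107,
       879, 109,  37,  22,  20,  63, 268, 118]), array([200, 210, 220, 230, 240, 250, 260, 270, 280, 290, 300, 310, 320,
       330, 340, 350, 360, 370, 380, 390, 400, 410]))
dark plate [310.15809371 331.04784294 401.44012395 538.32702877 556.70174858]
now dark [159.18452608 162.17826417 165.95692972 232.73857908 253.72492896] 25
now scene dark (array([  0,   1,   0,   0,   0,   0,   0,   0,   0,  55,  90,  19, 358,
       108,  31,  27,  14,   0,   6]), array([ 60,  70,  80,  90, 100, 110, 120, 130, 140, 150, 160, 170, 180,
       190, 200, 210, 220, 230, 240, 250]))
[ 603.26446528 -224.49318345   76.35738837] [ 3.12887478 -0.02466427  0.14430138]
```

View pics/top5.png

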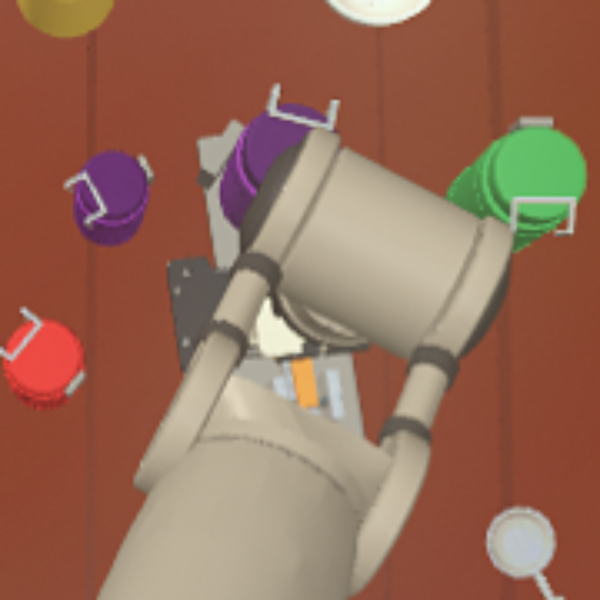

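```bash
python3 - <<'E'
from h import *
z=np.load('scene0.npz');W=cloud('scene',z['d']);p=z['p']
cv2.imwrite('pics/s0g.png',cv2.resize(p[40:140,0:100,::-1],(600,600),interpolation=cv2.INTER_CUBIC))
a=W[40:140,0:70].reshape(-1,3);m=(np.hypot(a[:,0]-209.6,a[:,1]+481)<100)&(a[:,2]>150)
print('start gripper z hist rel TCP',np.histogram(a[m][:,2]-222.3,bins=range(-40,180,10)))
print(proj('scene',[209.6,-481,197]))
z=np.load('scene4.npz');W=cloud('scene',z['d']);a=W.reshape(-1,3);c=z['p'].reshape(-1,3)
m=(np.hypot(a[:,0]-603,a[:,1]+224)<100)&(a[:,2]>60)&~((c[:,0].astype(int)-c[:,2]>80))
print('now',np.histogram(a[m][:,2]-76.3,bins=range(-40,180,10)))
E
```

```text
start gripper z hist rel TCP (array([  0,   0,   0,   0,  24,  56,  62,  50,  60,  59,  29,  81, 259,
       174, 175, 394, 116, 106,  78,  11, 115]), array([-40, -30, -20, -10,   0,  10,  20,  30,  40,  50,  60,  70,  80,
        90, 100, 110, 120, 130, 140, 150, 160, 170]))
(np.float64(15.671946757192586), np.float64(142.34960722777222))
now (array([   0,    0,   22,   13,   18,   47,   69,   65,   33,   18,   37,
        186,  483,  549,  369, 1017,  167,  174,   70,   20,  162]), array([-40, -30, -20, -10,   0,  10,  20,  30,  40,  50,  60,  70,  80,
        90, 100, 110, 120, 130, 140, 150, 160, 170]))
```

View pics/s0g.png

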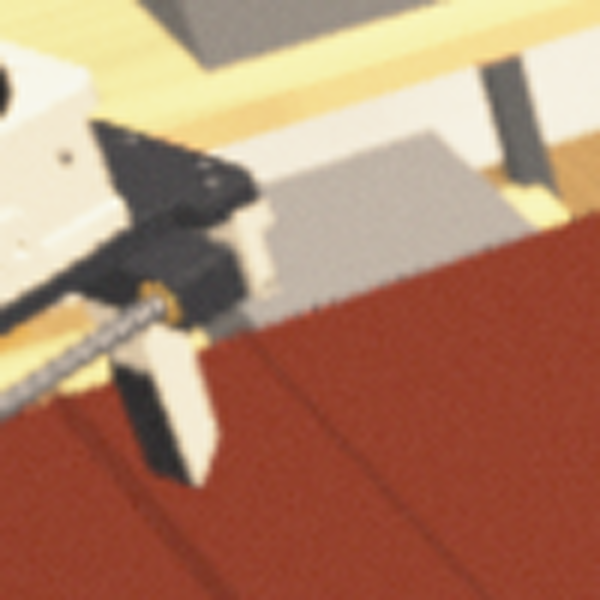

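```bash
python3 - <<'E'
from h import *
z=np.load('scene0.npz');W=cloud('scene',z['d'])
for v in range(108,124,2): print(v,[tuple(W[v,u].round(0)) for u in (28,31,33)])
z=np.load('scene4.npz');W=cloud('scene',z['d'])
for v in range(226,240): print(v,z['p'][v,232],W[v,232].round(0),z['p'][v,228],W[v,228].round(0))
E
```

```text
108 [(np.float64(201.0), np.float64(-432.0), np.float64(258.0)), (np.float64(195.0), np.float64(-426.0), np.float64(252.0)), (np.float64(195.0), np.float64(-422.0), np.float64(251.0))]
110 [(np.float64(197.0), np.float64(-433.0), np.float64(251.0)), (np.float64(199.0), np.float64(-428.0), np.float64(250.0)), (np.float64(197.0), np.float64(-424.0), np.float64(247.0))]
112 [(np.float64(200.0), np.float64(-435.0), np.float64(249.0)), (np.float64(196.0), np.float64(-429.0), np.float64(244.0)), (np.float64(195.0), np.float64(-425.0), np.float64(242.0))]
114 [(np.float64(199.0), np.float64(-436.0), np.float64(244.0)), (np.float64(200.0), np.float64(-431.0), np.float64(242.0)), (np.float64(201.0), np.float64(-427.0), np.float64(241.0))]
116 [(np.float64(197.0), np.float64(-437.0), np.float64(238.0)), (np.float64(200.0), np.float64(-432.0), np.float64(237.0)), (np.float64(196.0), np.float64(-428.0), np.float64(233.0))]
118 [(np.float64(193.0), np.float64(-438.0), np.float64(231.0)), (np.float64(200.0), np.float64(-434.0), np.float64(233.0)), (np.float64(201.0), np.float64(-430.0), np.float64
[... 686 characters left out ...]
 613. -221.   90.] [245 238 217] [ 614. -231.   99.]
231 [207 184 154] [ 612. -220.   86.] [245 238 216] [ 615. -232.   97.]
232 [218 180 142] [ 615. -222.   87.] [245 238 216] [ 611. -230.   89.]
233 [243 182 108] [ 614. -222.   83.] [245 238 214] [ 615. -233.   91.]
234 [247 194  77] [ 610. -220.   74.] [246 232 186] [ 616. -233.   89.]
235 [247 181  60] [ 611. -220.   72.] [247 217 102] [ 610. -229.   78.]
236 [247 168  60] [ 609. -219.   67.] [247 201  69] [ 607. -228.   71.]
237 [246 152  68] [ 613. -222.   69.] [247 186  64] [ 610. -230.   73.]
238 [228 150 106] [ 572. -195.   10.] [247 163  56] [ 612. -231.   71.]
239 [212 177 155] [ 574. -197.    9.] [246 149  54] [ 612. -232.   69.]
```

At the start and now, the picture puts the finger tips within about +3 to +8 mm of the reported TCP height, instead of 25 mm below it. The knob and table heights agree with the stated values, so I trust the camera. I'll open, then go down about 30 mm more in steps, watching the force.

```bash
python3 -m jog '[0,-1,-1,-3,0,0,0,0,0,0,0,0,0,0,0,0,0,0,0,0,0,0,0,0,0]'; python3 -m jog '[0,0,0,0,0,0,0,0,0,0,0,0,0,0,0,0,0,0,0,0,0,0,0,0,0]'; python3 need.py 114.5 0 47
```

```text
time: 4.95
tool_pos: [602.0, -223.5, 79.7]
tcp_rot: [3.129, -0.025, 0.144]
contact_force: [-0.1, 0.1, -0.3]
grip_width: 36.4
time: 5.45
tool_pos: [602.0, -223.5, 79.6]
tcp_rot: [3.129, -0.025, 0.144]
contact_force: [0.1, -0.1, -0.3]
grip_width: 75.6
t 5.45 target [ 601.8 -224.1   47. ] tcp [ 602.  -223.5   79.6] rot [ 3.129 -0.025  0.144] F [ 0.1 -0.1 -0.3] w 75.6
holder xy 114.7 0.5
tool shift [-1.   0.1 32.6] turn deg 0.03
```

```bash
python3 -m jog '[0.2,0,0,8,0,0.2,0,0,8,0,0.2,0,0,0,0]'; python3 need.py 114.5 0 47
python3 - <<'E'
from h import *
p,d=capture('scene'); cv2.imwrite('pics/scene6.png',cv2.resize(p[150:290,160:300,::-1],(600,600),interpolation=cv2.INTER_CUBIC))
E
```

```text
time: 5.75
tool_pos: [602.2, -223.6, 62.1]
tcp_rot: [3.129, -0.024, 0.144]
contact_force: [-0.4, -0.1, 0.0]
grip_width: 73.7
t 5.75 target [ 601.8 -224.1   47. ] tcp [ 602.2 -223.6   62.1] rot [ 3.129 -0.024  0.144] F [-0.4 -0.1  0. ] w 73.7
holder xy 115.0 0.4
tool shift [-0.9  0.2 15. ] turn deg 0.03
```

View pics/scene6.png

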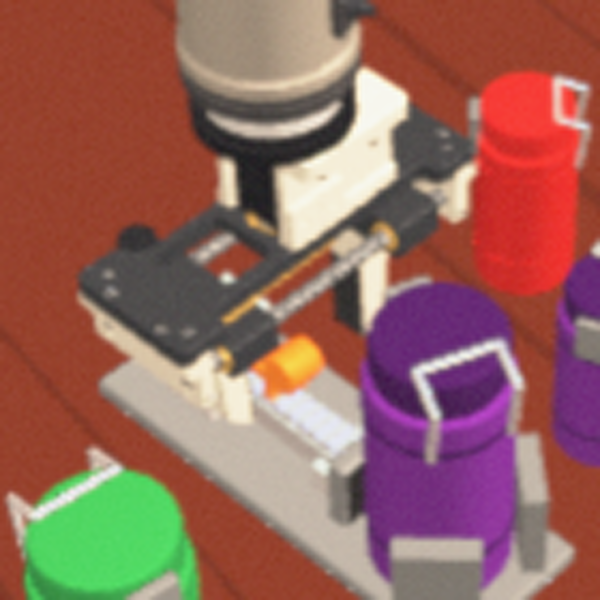

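The finger tips at (235,420) and (365,325) straddle the knob at (295,362), roughly at its height. I'll go 14 mm lower.

```bash
python3 -m jog '[0.2,0,0,7,0,0.2,0,0,7,0,0.2,0,0,0,0]'; python3 need.py 114.5 0 47; python3 -m jog '[1,-0.5,0,0,0,1,0,0,0,0,1,0,0,0,0,1,0,0,0,0,1,0,0,0,0]'; python3 -m jog '[1,0,0,0,0,1,0,0,0,0,1,0,0,0,0,1,0,0,0,0]'
python3 need.py 114.5 0 47
```

```text
time: 6.1
tool_pos: [602.9, -223.9, 47.2]
tcp_rot: [3.129, -0.025, 0.144]
contact_force: [-1.0, 0.7, -0.1]
grip_width: 73.4
t 6.1 target [ 601.8 -224.1   47. ] tcp [ 602.9 -223.9   47.2] rot [ 3.129 -0.025  0.144] F [-1.   0.7 -0.1] w 73.4
holder xy 115.6 0.1
tool shift [-1.1  0.1  0.2] turn deg 0.03
time: 6.6
tool_pos: [602.6, -224.1, 47.6]
tcp_rot: [3.128, -0.025, 0.144]
contact_force: [0.7, 0.7, -0.4]
grip_width: 38.2
time: 7.0
tool_pos: [602.8, -224.4, 47.9]
tcp_rot: [3.128, -0.026, 0.144]
contact_force: [-0.5, -0.8, -0.5]
grip_width: 21.5
t 7.0 target [ 601.8 -224.1   47. ] tcp [ 602.8 -224.4   47.9] rot [ 3.128 -0.026  0.144] F [-0.5 -0.8 -0.5] w 21.5
holder xy 115.5 -0.5
tool shift [-1.  -0.5  0.9] turn deg 0.01
```

Gripped at 21.5 mm, which matches the 22 mm knob. Now lift along the arc about the hinge.

```bash
python3 -m jog '[1,-3,0,-9,0,1,-4.3,0,-8.2,0]'; python3 need.py 107 0 65;  python3 -m jog '[1,-5.5,0,-7.5,0,1,-6.6,0,-6.6,0]'; python3 need.py 95 0 79
```

```text
time: 7.2
tool_pos: [595.4, -225.4, 64.1]
tcp_rot: [3.128, -0.027, 0.144]
contact_force: [3.5, -2.8, -5.1]
grip_width: 21.7
t 7.2 target [ 594.4 -225.2   65. ] tcp [ 595.4 -225.4   64.1] rot [ 3.128 -0.027  0.144] F [ 3.5 -2.8 -5.1] w 21.7
holder xy 108.0 -0.4
tool shift [-1.  -0.4 -0.9] turn deg 0.01
time: 7.4
tool_pos: [582.9, -227.1, 79.3]
tcp_rot: [3.127, -0.028, 0.144]
contact_force: [2.2, -2.0, -4.6]
grip_width: 21.6
t 7.4 target [ 582.5 -226.9   79. ] tcp [ 582.9 -227.1   79.3] rot [ 3.127 -0.028  0.144] F [ 2.2 -2.  -4.6] w 21.6
holder xy 95.4 -0.3
tool shift [-0.4 -0.3  0.3] turn deg 0.01
```

```bash
python3 -m jog '[1,-7.5,0,-5.5,0,1,-8.2,0,-4.3,0,1,0,0,0,0,1,0,0,0,0]'; python3 need.py 80 0 88
python3 - <<'E'
from h import *
p,d=capture('scene'); cv2.imwrite('pics/scene7.png',cv2.resize(p[150:290,160:300,::-1],(600,600),interpolation=cv2.INTER_CUBIC))
E
```

```text
time: 7.8
tool_pos: [564.8, -229.7, 91.3]
tcp_rot: [3.127, -0.03, 0.143]
contact_force: [4.4, -0.9, -5.2]
grip_width: 21.9
t 7.8 target [ 567.7 -229.    88. ] tcp [ 564.8 -229.7   91.3] rot [ 3.127 -0.03   0.143] F [ 4.4 -0.9 -5.2] w 21.9
holder xy 77.1 -0.3
tool shift [ 2.8 -0.3  3.3] turn deg -0.05
```

View pics/scene7.png

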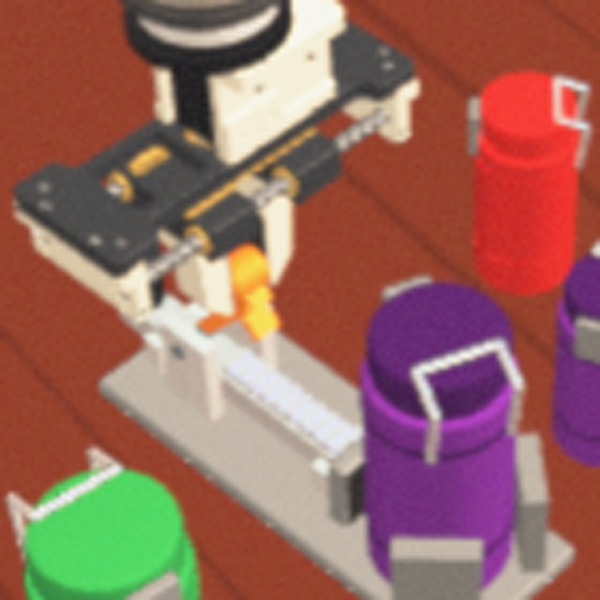

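The pawl stands well up, with the knob at (250,265), and the jaw has not moved. Next: release, rise and move over the post.

```bash
python3 -m jog '[0,0,0,0,0,0,0,0,0,0,0,0,0,0,0,0,0,0,0,0,0,0,0,0,0]'; python3 -m jog '[0,0,0,0,0,0,0,0,-10,0,0,0,0,-20,0,0,0,0,-20,0,0,0,0,0,0]'; python3 need.py 0 0 140
python3 - <<'E'
from h import *
p,d=capture('scene'); cv2.imwrite('pics/scene8.png',cv2.resize(p[150:290,160:300,::-1],(600,600),interpolation=cv2.INTER_CUBIC))
E
```

```text
time: 8.35
tool_pos: [563.8, -229.0, 91.2]
tcp_rot: [3.128, -0.026, 0.144]
contact_force: [0.5, -0.7, 0.4]
grip_width: 57.2
time: 8.85
tool_pos: [562.2, -228.3, 144.1]
tcp_rot: [3.129, -0.025, 0.145]
contact_force: [-0.5, -0.2, -0.2]
grip_width: 91.2
t 8.85 target [ 488.5 -240.5  140. ] tcp [ 562.2 -228.3  144.1] rot [ 3.129 -0.025  0.145] F [-0.5 -0.2 -0.2] w 91.2
holder xy 74.7 1.5
tool shift [-74.8   1.4   2.2] turn deg 0.04
```

View pics/scene8.png

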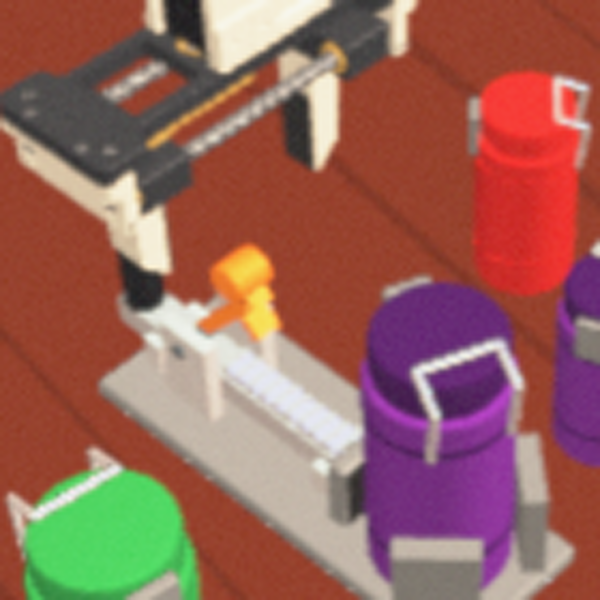

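The pawl stays up at (245,270). Now move over the post.

```bash
python3 -m jog '[0,-25,0.5,0,0,0,-25,0.5,0,0,0,-25,0.5,0,0,0,0,0,0,0]'; python3 need.py 0 0 41
python3 - <<'E'
from h import *
p,d=capture('scene'); cv2.imwrite('pics/scene9.png',cv2.resize(p[130:270,130:270,::-1],(600,600),interpolation=cv2.INTER_CUBIC))
E
```

```text
time: 9.3
tool_pos: [484.1, -239.1, 137.3]
tcp_rot: [3.133, -0.02, 0.146]
contact_force: [0.3, 0.1, 0.1]
grip_width: 91.6
t 9.3 target [ 488.5 -240.5   41. ] tcp [ 484.1 -239.1  137.3] rot [ 3.133 -0.02   0.146] F [0.3 0.1 0.1] w 91.6
holder xy -4.1 2.0
tool shift [ 2.2  1.2 96.3] turn deg 0.13
```

View pics/scene9.png

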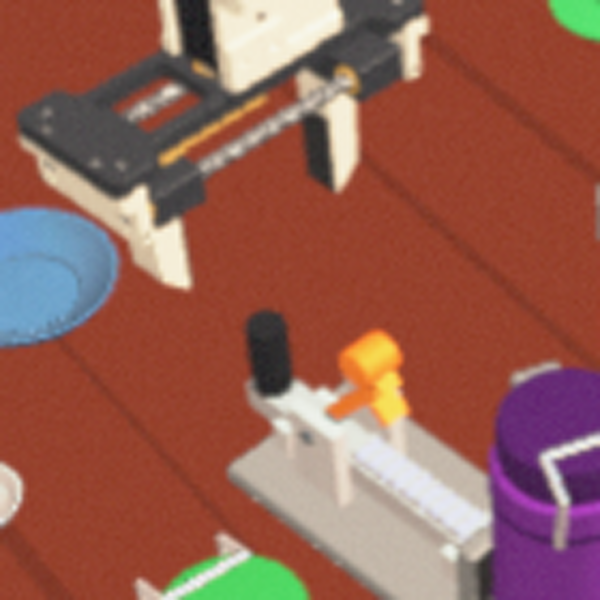

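```bash
python3 -m jog '[0,2,1,15,0,0,0,0,15,0,0,0,0,15,0,0,0,0,0,0]'; python3 need.py 0 0 41; python3 -m jog '[0,0,0,12,0,0,0,0,10,0,0,0,0,0,0]'; python3 need.py 0 0 41
```

```text
time: 9.75
tool_pos: [491.9, -240.2, 90.3]
tcp_rot: [3.131, -0.024, 0.146]
contact_force: [-0.1, -0.2, -0.0]
grip_width: 91.9
t 9.75 target [ 488.5 -240.5   41. ] tcp [ 491.9 -240.2   90.3] rot [ 3.131 -0.024  0.146] F [-0.1 -0.2 -0. ] w 91.9
holder xy 3.4 -0.2
tool shift [-4.6 -0.7 49.2] turn deg 0.13
time: 10.05
tool_pos: [494.1, -240.3, 66.9]
tcp_rot: [3.131, -0.025, 0.147]
contact_force: [0.5, -0.1, 0.7]
grip_width: 92.1
t 10.05 target [ 488.5 -240.5   41. ] tcp [ 494.1 -240.3   66.9] rot [ 3.131 -0.025  0.147] F [ 0.5 -0.1  0.7] w 92.1
holder xy 5.6 -0.6
tool shift [-6.3 -0.9 25.7] turn deg 0.18
```

```bash
python3 -m jog '[0,-6,-0.5,8,0,0,0,0,8,0,0,0,0,7,0,0,0,0,0,0]'; python3 need.py 0 0 41
python3 - <<'E'
from h import *
p,d=capture('scene'); cv2.imwrite('pics/scene10.png',cv2.resize(p[150:290,130:270,::-1],(600,600),interpolation=cv2.INTER_CUBIC))
E
```

```text
time: 10.45
tool_pos: [488.5, -241.2, 42.2]
tcp_rot: [3.13, -0.026, 0.147]
contact_force: [0.2, 0.1, -0.3]
grip_width: 91.9
t 10.45 target [ 488.5 -240.5   41. ] tcp [ 488.5 -241.2   42.2] rot [ 3.13  -0.026  0.147] F [ 0.2  0.1 -0.3] w 91.9
holder xy -0.1 -0.6
tool shift [ 0.1 -0.7  1.2] turn deg 0.17
```

View pics/scene10.png

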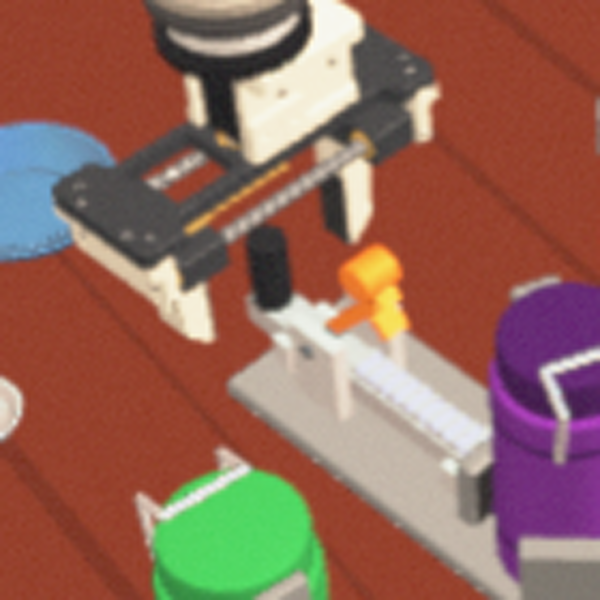

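The finger tips at (205,335) and (360,240) straddle the post at (270,270). Close.

```bash
python3 -m jog '[1,0,0,0,0,1,0,0,0,0,1,0,0,0,0,1,0,0,0,0,1,0,0,0,0]'; python3 -m jog '[1,0,0,0,0,1,0,0,0,0,1,0,0,0,0,1,0,0,0,0,1,0,0,0,0]'; python3 -m jog '[1,0,0,0,0]'; python3 need.py -45 0 41
python3 - <<'E'
from h import *
p,d=capture('scene'); cv2.imwrite('pics/scene11.png',cv2.resize(p[150:290,130:270,::-1],(600,600),interpolation=cv2.INTER_CUBIC))
E
```

```text
time: 11.0
tool_pos: [489.6, -241.8, 43.9]
tcp_rot: [3.128, -0.028, 0.147]
contact_force: [-0.8, -0.0, 0.8]
grip_width: 56.4
time: 11.5
tool_pos: [489.4, -240.9, 44.0]
tcp_rot: [3.129, -0.028, 0.147]
contact_force: [-0.1, 4.9, 1.4]
grip_width: 21.4
time: 11.6
tool_pos: [489.4, -240.8, 44.1]
tcp_rot: [3.13, -0.028, 0.146]
contact_force: [0.2, -1.5, 0.8]
grip_width: 21.0
t 11.6 target [ 444.  -246.9   41. ] tcp [ 489.4 -240.8   44.1] rot [ 3.13  -0.028  0.146] F [ 0.2 -1.5  0.8] w 21.0
holder xy 0.9 -0.4
tool shift [-45.9  -0.6   1.8] turn deg 0.15
```

View pics/scene11.png

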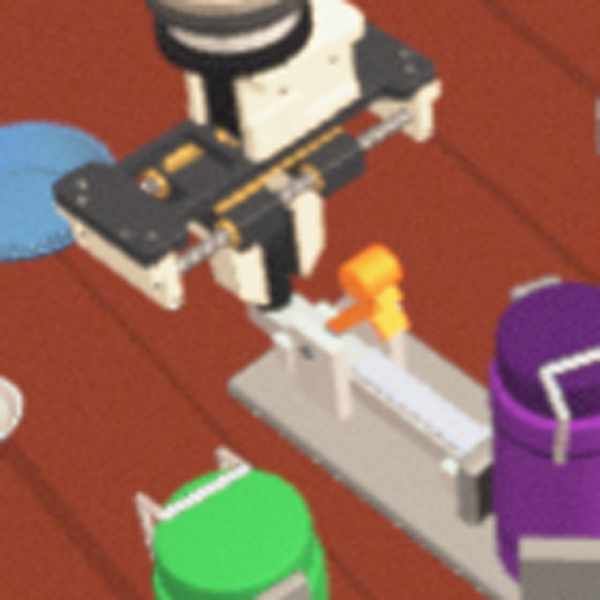

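The post is gripped at 21 mm. Draw the bar back.

```bash
python3 -m jog '[1,-8,0,0,0,1,-8,0,0,0]'; python3 need.py -45 0 44; python3 -m jog '[1,-8,0,0,0,1,-8,0,0,0]'; python3 need.py -45 0 44
```

```text
time: 11.85
tool_pos: [474.3, -243.1, 43.9]
tcp_rot: [3.129, -0.03, 0.147]
contact_force: [2.5, 2.0, 4.2]
grip_width: 21.3
t 11.85 target [ 444.  -246.9   44. ] tcp [ 474.3 -243.1   43.9] rot [ 3.129 -0.03   0.147] F [2.5 2.  4.2] w 21.3
holder xy -14.4 -0.5
tool shift [-30.6  -0.6  -1. ] turn deg 0.18
time: 12.05
tool_pos: [457.4, -245.5, 43.9]
tcp_rot: [3.128, -0.031, 0.147]
contact_force: [1.5, 2.4, 4.4]
grip_width: 21.4
t 12.05 target [ 444.  -246.9   44. ] tcp [ 457.4 -245.5   43.9] rot [ 3.128 -0.031  0.147] F [1.5 2.4 4.4] w 21.4
holder xy -31.5 -0.5
tool shift [-13.4  -0.6  -0.5] turn deg 0.18
```

```bash
python3 -m jog '[1,-7,0,0,0]'; python3 -m jog '[1,-4,0,0,0]'; python3 -m jog '[1,-2,0,0,0]';python3 need.py -45 0 44
```

```text
time: 12.15
tool_pos: [449.6, -246.7, 43.9]
tcp_rot: [3.128, -0.032, 0.147]
contact_force: [2.4, 3.8, 4.7]
grip_width: 21.5
time: 12.25
tool_pos: [444.8, -247.4, 43.9]
tcp_rot: [3.128, -0.032, 0.146]
contact_force: [11.3, 4.9, -2.1]
grip_width: 21.4
time: 12.35
tool_pos: [444.8, -247.6, 44.1]
tcp_rot: [3.127, -0.037, 0.144]
contact_force: [22.8, 10.8, -8.6]
grip_width: 21.4
t 12.35 target [ 444.  -246.9   44. ] tcp [ 444.8 -247.6   44.1] rot [ 3.127 -0.037  0.144] F [22.8 10.8 -8.6] w 21.4
holder xy -44.2 -0.7
tool shift [-0.8 -0.7  0. ] turn deg 0.01
```

The bar is at its stop: the force rose to 23 N after about 45 mm of travel. Hold still, release and rise.

```bash
python3 -m jog '[1,0,0,0,0,1,0,0,0,0,0,0,0,0,0,0,0,0,0,0,0,0,0,0,0]'; python3 -m jog '[0,0,0,0,0,0,0,0,0,0,0,0,0,0,0,0,0,0,0,0]'; python3 need.py -45 0 44; python3 -m jog '[0,0,0,-15,0,0,0,0,-25,0,0,0,0,-25,0,0,0,0,-25,0,0,0,0,0,0]'
python3 - <<'E'
from h import *
for n in('scene','top'):
    p,d=capture(n); np.savez(n+'9.npz',p=p,d=d)
    c=p[130:310,130:310] if n=='scene' else p[120:300,280:460]
    cv2.imwrite(f'pics/{n}12.png',cv2.resize(c[...,::-1],(600,600),interpolation=cv2.INTER_CUBIC))
E
```

```text
time: 12.85
tool_pos: [443.6, -248.3, 43.2]
tcp_rot: [3.127, -0.036, 0.145]
contact_force: [-0.4, -1.1, 1.0]
grip_width: 41.1
time: 13.25
tool_pos: [442.8, -248.8, 42.8]
tcp_rot: [3.127, -0.035, 0.144]
contact_force: [0.6, -0.2, -0.5]
grip_width: 72.2
t 13.25 target [ 444.  -246.9   44. ] tcp [ 442.8 -248.8   42.8] rot [ 3.127 -0.035  0.144] F [ 0.6 -0.2 -0.5] w 72.2
holder xy -46.4 -1.7
tool shift [ 1.5 -1.7 -1.2] turn deg 0.02
time: 13.75
tool_pos: [438.8, -247.5, 134.9]
tcp_rot: [3.129, -0.032, 0.144]
contact_force: [0.1, 0.5, -0.3]
grip_width: 91.7
```

View pics/scene12.png

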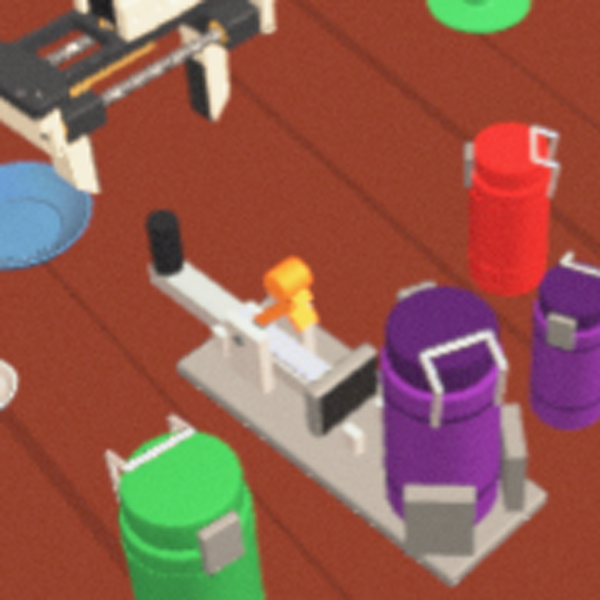

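```bash
python3 - <<'E'
from h import *
r={}
for f in('scene0','scene9'):
    z=np.load(f+'.npz');p=z['p'];W=cloud('scene',z['d']);h=cv2.cvtColor(p,cv2.COLOR_RGB2HSV).astype(int)
    roi=np.zeros(p.shape[:2],bool);roi[190:310,170:310]=1
    m=roi&(h[...,0]>125)&(h[...,0]<155)&(h[...,1]>100)&(W[...,2]>160)&(W[...,2]<172)
    print(f,'flask top',W[m].mean(0).round(1),m.sum())
    b=roi&(h[...,2]<85)&(h[...,1]<140)&(W[...,2]>72)&(W[...,2]<82)&(W[...,0]<520)
    print('post top',W[b].mean(0).round(1) if b.sum() else '',b.sum())
    roi[:]=0;roi[120:190,325:390]=1
    o=roi&(h[...,0]>8)&(h[...,0]<22)&(h[...,1]>140)&(h[...,2]>200)&(W[...,0]<640)
    print('jar pawl',W[o].mean(0).round(1),W[o].max(0).round(1),o.sum())
E
```

```text
scene0 flask top [ 701.3 -213.1  166.3] 580
post top [ 490.9 -242.4   76.5] 60
jar pawl [573.6 207.8  58.2] [609.6 296.6  79. ] 176
scene9 flask top [ 701.3 -213.1  166.6] 574
post top [ 446.7 -249.3   76.9] 58
jar pawl [574.4 207.2  58.7] [609.4 292.9  80.4] 175
```

The post at (163,240) has moved back about 45 mm, the jaw at (345,390) stands clear of the flask, and the pawl is up. The gripper is free, the flask has not moved and the jar pawl is down.

```bash
python3 -m jog '[0,0,0,0,0,0,0,0,0,0]'; python3 -c "
from plant import close_job,get_obs
print(get_obs()['time']);print(close_job())"
```

```text
time: 14.05
tool_pos: [436.4, -245.6, 130.0]
tcp_rot: [3.135, -0.026, 0.144]
contact_force: [0.8, -0.4, -0.1]
grip_width: 91.7
14.05
the job is handed in; nothing more can be done
None
```

The job is done and handed in at 14.05 s. I swung the flask holder's pawl up about 0.9 rad by its knob, then drew the bar back by its post to the stop and released it.

**Last checks:**
- **Bar:** the camera shows the post about 45 mm back, and the force rose to about 23 N along the bar when it reached the stop.
- **Flask:** its top did not move measurably (under 1 mm), and it stands upright.
- **Jar pawl:** it is unchanged and down.
- **Gripper:** it is open and clear of everything, with contact force near zero.

**What disagreed:**
- **Missed grasp:** the first close on the knob missed. In the pictures the finger tips are 25–30 mm higher than the reported TCP and the stated 25 mm tip offset imply. I used the camera heights instead and went about 30 mm lower.
- **Descent and tilt:** one fast row on the way down fell short, and the tool kept a tilt of about 1.5–2°. Neither caused harm.

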